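Open the spring-closed shutter of the round laser

ROBOT

A 6-joint arm with a two-finger parallel gripper is mounted at the origin on the work surface. World frame = base frame: x ahead of the robot, y to its left, z up, the work surface at z = 0. Lengths are in mm, angles in rad, forces in N, time in s.
With the tool pointing down it reaches from about 325 to 875 mm from the base axis. Payload 4.4 kg.
Tool frame: the origin (TCP) lies at the very end of the fingers, on their centre line; the grasp point (between the pads) lies 19 mm behind it; z points along the fingers, y is the line along which they close (so a half turn about z gives the same grasp; the last joint's range is limited). The gripper opens to 85 mm and grips with 20 to 120 N. Pads are 22 mm wide; open, the fingers measure 114 mm over their backs; the gripper's body (76 mm by 85 mm) begins 54 mm behind the grasp point. The pads swing forward as they close: fully open they stand 13 mm farther back than shut.
Start: joints at [-1.474, 0.207, 1.542, -0, 1.393, -0.15], TCP at [141.018, -557.442, 231.282] pointing down, gripper open.
Joint ranges: [-2.73, 2.73], [-0.86, 2.22], [0.23, 2.46], [-1.11, 4.25], [0.08, 2.63], [-2.82, 2.82]. Speed limits (rad/s): [2.79, 2.79, 3.14, 3.14, 3.14, 3.14].

INTERFACE

Orientations are given as [roll, pitch, yaw] about the fixed x, y, z axes, in that order (R = Rz(yaw) Ry(pitch) Rx(roll)).
In Python, from plant import ctrl, hand, sensors, viewer gives the robot as it stands. Calls block until the motion is done:
- ctrl.goto(position, orientation): joint-space move of the TCP to a pose.
- ctrl.move_straight(position, feed=150, orientation=None): straight line of the TCP; orientation=None keeps the orientation; feed is the mean speed in mm/s.
- ctrl.set_joints(angles): joint-space move.
- hand.set_gripper(opening, grip_force=None): opening from 0.0 (shut) to 1.0 (fully open); grip_force is the grip in N (None keeps the last); returns when the fingers have stopped.
- ctrl.wait(seconds).
- ctrl.solve_ik(position, orientation): joint angles nearest the present ones, or None.
- sensors.get_obs(): the state.
- viewer.capture(name): name is "scene" or "top" or "wrist"; returns a dict with "frame" (480x640x3 uint8, red, green, blue), "fov_y" (degrees; the focal length in pixels is half the picture's height over the tangent of half this angle, whatever the lens; pixels are square), "cx", "cy" (the principal point, pixels), "distortion" ([k1, k2, p1, p2, k3] as OpenCV has them; the pictures are not rectified), "R" (3x3) and "t" (3): a world point X has camera coordinates R X + t. Camera axes: x right, y down, z forward; pixel columns grow to the right and rows downward; lengths in mm; the calibration is good to about 2 mm. A picture is of the moment at which its call begins. There is no depth.
A pose or a line that the arm cannot do raises ctrl.MotionError and nothing moves.
- ctrl.job_done(): hands the job in; it is judged then, once.
The state is a dict: "time": time; "q": joint angles; "qd": joint speeds; "tau": joint torques, N m; "tool_pos": TCP position; "orientation": TCP orientation; "wrist_force": force on the tool from outside, world axes, zero at the start; "torque": the same for the moment, N m; "width": opening from 0.0 (shut) to 1.0 (fully open); "finger_force": force on a finger pad.
Only numpy, scipy, OpenCV 4.12 (cv2) and the standard library are available. Lean on these libraries where they do the work, as an engineer would, in place of code of your own. Each camera call takes 0.05 s, during which the arm holds its last target. There are 200 camera calls.

TASK

Open the beam shutter of the laser with the round barrel: push its slide in with the fingertips until the stop pin has dropped, then let go and back away so that the slide springs back onto the pin and stays latched in mid position. The pins drop by themselves, so do not pull either one up; leave the square laser's shutter closed and the loose things where they are.

Things in the scene. Friction and masses are not known exactly. Their poses are not given: they have to be found in the camera images.
- shutter_round: Laser with a plain round barrel (44 mm diameter, in two round clamps) and the shutter in front of it, both on one base plate (205 x 76 x 12 mm). Origin: on the table under the middle of the shutter housing; x along the beam, y the way the slide is pushed in, z up. Laser at x = -160 to -9 mm, 56 mm wide, top at z = 88 mm. Exit tube (31 mm diameter) to x = 21 mm.
- housing_round (a point): Bottom middle of the round laser's shutter housing, on the base plate: 12 mm above the unit's origin. Housing of two upright plates, 17 (x) x 60 (y) mm, top 82 mm above the table; a bridge with a bush on its middle reaches 100 mm; over that the pin's knob, up to 120 mm.
- pad_round (a point): Centre of the outer face of the black round push pad (36 mm diameter, 8 mm thick, upright, facing the unit's -y) on the round laser's slide, 60 mm above the table; 88 mm to the -y side of the unit's origin with the slide out; it moves with the slide. Space to its -y side is free. The housing begins 50 mm behind the pad with the slide out, 20 mm when it is fully in.
- slide_round (a joint): Round laser's shutter slide. Steel blade, 6 mm thick, 34 mm high, level along y through the housing; pad at its -y end, other end 55 mm beyond the middle. In m: 0 = sprung fully out (beam blocked), 0.020 = mid position, 0.030 = hard stop. Spring 4 to 7.7 N, friction about 1 N. Past 0.020 the pin drops; let go then, it springs back onto the pin at 0.020; sooner, to 0.
- pin_round (a joint): Round laser's stop pin: vertical, pressed down by its own spring (2 to 3 N). In m: 0 = riding on the blade's top edge (slide out), 0.007 = dropped into the blade's notch, where it holds the slide from going back further than mid position; negative = pulled up, which frees the slide.
- knob_round (a point): Top of the black knurled knob (18 mm diameter, 12 mm high) on the round laser's stop pin, over the middle of its shutter housing: 120 mm above the table with the slide out, 113 mm when the pin has dropped.
- shutter_block: Laser that is a square block (54 mm wide, fins across its top) and the shutter in front of it, the same as the other one, both on one base plate (205 x 76 x 12 mm). Origin: on the table under the middle of the shutter housing; x along the beam, y the way the slide is pushed in, z up. Laser at x = -160 to -9 mm, 54 mm wide, top at z = 88 mm. Exit tube (31 mm diameter) to x = 21 mm.
- housing_block (a point): Bottom middle of the square laser's shutter housing, on the base plate: 12 mm above the unit's origin. Housing of two upright plates, 17 (x) x 60 (y) mm, top 82 mm above the table; a bridge with a bush on its middle reaches 100 mm; over that the pin's knob, up to 120 mm.
- slide_block (a joint): Square laser's shutter slide, to be left out. Steel blade, 6 mm thick, 34 mm high, level along y through the housing; pad at its -y end, other end 55 mm beyond the middle. In m: 0 = sprung fully out (beam blocked), 0.020 = mid position, 0.030 = hard stop. 
- pin_block (a joint): Square laser's stop pin, values as for the round laser's pin.
- objective: Loose microscope objective standing on the table, 35 mm diameter, 58 mm high; origin at the centre of its underside.
- lens_post: Loose lens on a short pedestal post, foot 44 mm diameter, 81 mm high; origin at the centre of its underside.
- driver: Loose screwdriver, 160 mm long, lying on the table along its x; origin at its underside near the middle.
Things that resemble listed ones, but are neither listed nor needed, are in the scene too. What is shaped like the shutter_round but red is not meant.

How it is judged (in metres and radians):
On the way, in this order (a step that is already met when the one before it is completed fails the run):
1. the fingers push the round laser's slide in until its stop pin has dropped (value of joint slide_round above 0.019 m and value of joint pin_round above 0.005 m and contact force between the fingers and shutter_round above 0.5 N), for 0.05 s.
2. let go, the slide has come back onto the pin (value of joint slide_round between 0.017 and 0.023 m and value of joint pin_round above 0.005 m and contact force between the fingers and shutter_round below 0.1 N), for 0.2 s.
At the end, for the whole second after the job is handed in: The round laser's slide rests latched on its stop pin at mid position (joint 17 to 23 mm, at rest, pin dropped more than 5 mm); the square laser's slide is out (less than 4 mm) with its pin up; the loose things are within 20 mm of where they stood (value of joint slide_round between 0.017 and 0.023 m and value of joint pin_round above 0.005 m and velocity of joint slide_round between -0.01 and 0.01 m/s and value of joint slide_block below 0.004 m and value of joint pin_block below 0.003 m and distance of each of objective, lens_post, driver from where it was at the start of the episode below 0.02 m); the robot touches nothing.
It fails at once if a stop pin is pulled up (value of joint any of pin_round, pin_block below -0.0025 m).
It fails at once if the square laser's slide is pushed in (value of joint slide_block above 0.006 m).
It fails at once if a loose thing is moved or lifted by more than 20 mm (distance of any of objective, lens_post, driver from where it was at the start of the episode above 0.02 m).
It also fails if it takes over 32 s, if anything falls off the work surface, if the arm or the gripper's body presses on something with over 40 N, if the wrist force passes 120 N, or if a joint passes its speed limit or range.

## Working session

There is one attempt and no reset: what is moved stays moved. The work goes in short steps, each a Python script; the robot and the scene stay as the last script left them, time stands still between calls to the robot, and variables do not carry over. Pictures are saved under pics/ and viewed, at most 10 in all, crops included, and the job is handed in when it is done.

```bash
ls; mkdir -p pics; python3 - <<'E'
from plant import ctrl,hand,sensors,viewer
import cv2,pickle
for n in("scene","top"):
    d=viewer.capture(n); pickle.dump(d,open(f"pics/{n}.pkl","wb"))
    cv2.imwrite(f"pics/{n}.png",d["frame"][:,:,::-1])
    print(n,d["fov_y"],d["cx"],d["cy"],d["distortion"],d["R"],d["t"])
print(sensors.get_obs())
E
```

```text
pics
scene 56.906740752070924 322.32612539661113 239.89799884772845 [-0.0349371  0.         0.         0.         0.       ] [[-0.02343109  0.99959234  0.01631343]
 [ 0.7111727   0.02813446 -0.70245416]
 [-0.70262677 -0.00485761 -0.711542  ]] [   9.49869849 -311.42258977 1402.83597384]
top 45.871793439770855 314.1755856300671 241.1803642322493 [-0.09190445  0.          0.          0.          0.        ] [[-0.02326122 -0.99971653  0.00507783]
 [-0.98673362  0.02214223 -0.16083059]
 [ 0.16067256 -0.00875158 -0.98696896]] [  30.75766929  547.31054374 1475.2827715 ]
{'time': 0.1, 'q': array([-1.47353035e+00,  2.07386253e-01,  1.54282164e+00,  8.34058697e-06,
        1.39353608e+00, -1.50503894e-01]), 'qd': array([ 2.58011273e-05, -1.23863107e-03, -2.66581480e-03,  1.27873828e-03,
       -2.79329889e-03, -2.90441527e-04]), 'tau': array([-2.79897193e-05, -3.84091651e+01, -2.92549145e+01, -1.86586635e-04,
        4.84306584e-03,  2.68232668e-06]), 'tool_pos': array([ 140.93521144, -556.73953219,  230.20767276]), 'orientation': array([-3.13946689e+00, -3.30674388e-04,  2.47768044e-01]), 'wrist_force': array([-0.01288891, -0.12939562, -0.44041081]), 'torque': array([ 0.00363768, -0.00042058, -0.02090641]), 'finger_force': 0.0, 'width': 0.9984868125526082}
```

View pics/top.png

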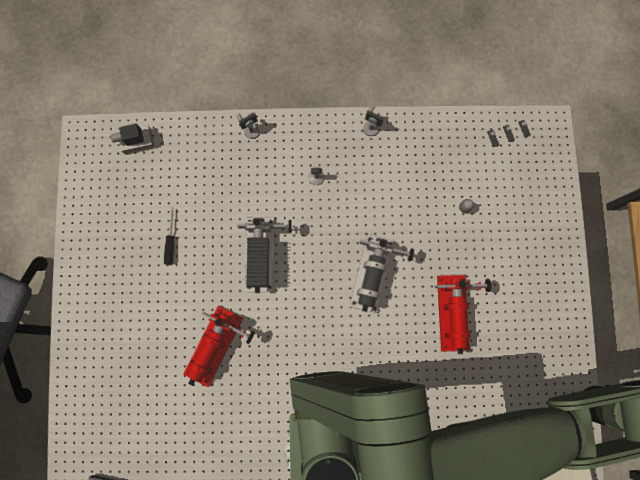

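View pics/scene.png

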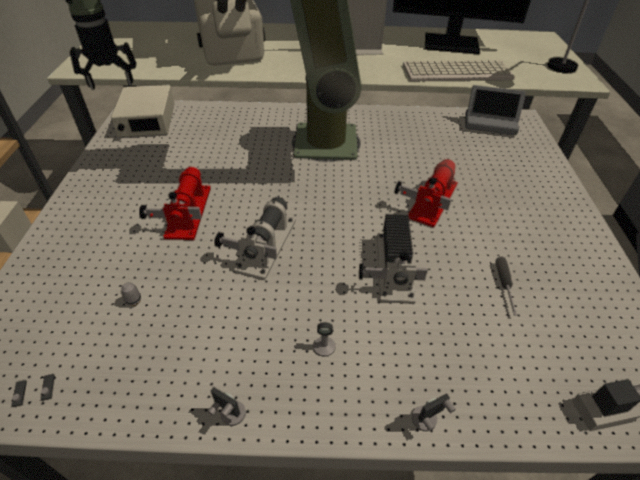

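The top view shows the round laser (barrel at about (374,280), shutter at (380,243)) with its pad toward the right. In the scene view the pad is at about (221,240). I'll enlarge both regions.

```bash
python3 - <<'E'
import cv2,numpy as np
a=cv2.imread("pics/top.png")[225:315,345:435];b=cv2.imread("pics/scene.png")[190:280,205:295]
cv2.imwrite("pics/c1.png",np.hstack([cv2.resize(i,(400,400),interpolation=cv2.INTER_CUBIC) for i in(a,b)]))
E
```

```text
(no output)
```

View pics/c1.png

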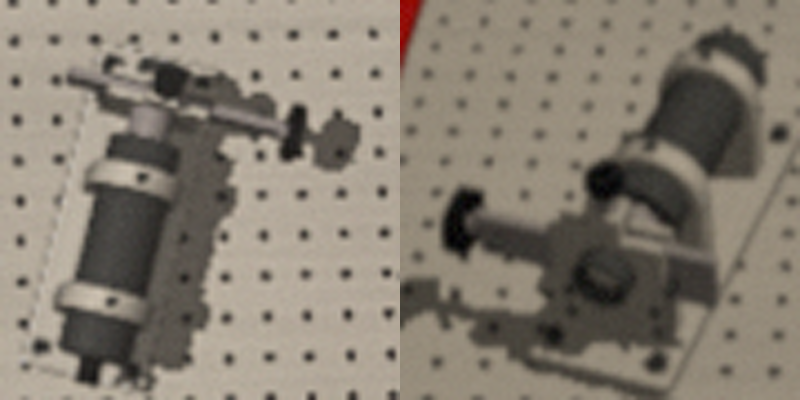

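Left crop (top view): pad at pixel (411.2,254.7), knob at (383.7,243). Right crop (scene view): pad at (219.2,239.5), knob at (250.9,230.5). I'll triangulate both points.

```bash
cat > h.py <<'E'
import cv2,numpy as np
def ray(d,p):
    f=240/np.tan(np.radians(d["fov_y"]/2));K=np.array([[f,0,d["cx"]],[0,f,d["cy"]],[0,0,1]])
    u=cv2.undistortPoints(np.array([[p]],float),K,np.array(d["distortion"]))[0,0]
    R=np.array(d["R"]);v=R.T@[u[0],u[1],1];return -R.T@np.array(d["t"]),v/np.linalg.norm(v)
def plane(d,p,z):
    c,v=ray(d,p);return c+v*(z-c[2])/v[2]
def tri(rs):
    A=sum(np.eye(3)-np.outer(v,v) for c,v in rs);b=sum((np.eye(3)-np.outer(v,v))@c for c,v in rs);return np.linalg.solve(A,b)
E
python3 - <<'E'
import pickle;from h import *
T,S=[pickle.load(open(f"pics/{n}.pkl","rb")) for n in("top","scene")]
for n,a,b,z in(("pad",(411.2,254.7),(219.2,239.5),60),("knob",(383.7,243),(250.9,230.5),118)):
    print(n,tri([ray(T,a),ray(S,b)]),plane(T,a,z),plane(S,b,z))
# table-level neighbours: base edges
print("red pad",plane(T,(491,286),60),"obj",plane(T,(467,206),40), "barrel back",plane(T,(345+90/4.444,225+365/4.444),60))
E
```

```text
pad [ 503.17805312 -236.19722081   58.11809745] [ 503.2396527  -237.85173021   60.        ] [ 505.12848735 -233.51581752   60.        ]
knob [ 527.53025605 -155.83441176  113.59500471] [ 527.17870473 -158.31603399  118.        ] [ 532.21065314 -151.66874319  118.        ]
red pad [ 414.64412367 -446.71825888   60.        ] obj [ 636.72648469 -402.34108729   40.        ] barrel back [ 368.09233067 -110.73456716   60.        ]
```

The pad-to-knob distance is 84 mm and the heights match (58 and 114 mm), and the barrel's rear falls where expected. The push direction is (0.29, 0.957). I'll go to a point in front of the pad with the gripper shut.

```bash
python3 - <<'E'
from plant import ctrl,hand,sensors,viewer
import numpy as np,cv2
d=np.array([.290,.957,0]);face=np.array([503.2,-236.2,0])-4*d
hand.set_gripper(0.0)
P=face-55*d
best=None;q0=sensors.get_obs()["q"]
for y in(np.radians(73.1),np.radians(73.1-180)):
    q=ctrl.solve_ik(P+[0,0,200],[np.pi,0,y])
    print(y,q)
    if q is not None and (best is None or abs(q-q0).max()<best[0]): best=(abs(q-q0).max(),y)
o=[np.pi,0,best[1]]
ctrl.goto(P+[0,0,200],o); ctrl.move_straight(P+[0,0,50],150)
s=sensors.get_obs();print(s["time"],s["tool_pos"],s["orientation"],s["wrist_force"])
f=[viewer.capture(n)["frame"] for n in("top","scene","wrist")]
cv2.imwrite("pics/c2.png",np.hstack([cv2.resize(i,(400,400),interpolation=cv2.INTER_CUBIC) for i in(f[0][205:325,335:455],f[1][170:290,190:310])])[:,:,::-1])
E
```

```text
1.2758356832078548 [-0.6944578   0.21767191  1.59486229  0.          1.32905845 -0.39949715]
-1.8657569703819383 [-6.94457799e-01  2.17671913e-01  1.59486229e+00 -4.44089210e-16
  1.32905845e+00  2.74209550e+00]
3.6167 [ 486.84906396 -293.42350497   51.06674323] [3.13955085e+00 8.41670902e-04 1.27559637e+00] [ 0.4676282  -0.43494691 -0.31075867]
```

View pics/c2.png

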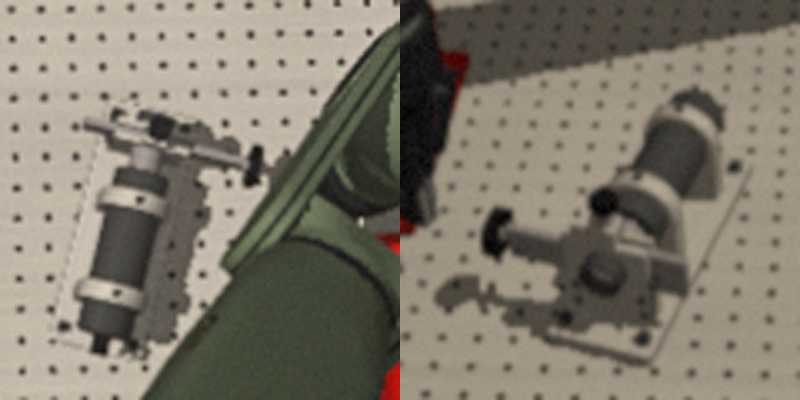

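The fingers stand in front of the pad (crop: fingertips at about (425,220), pad at (497,233)), in free space. Next comes a guarded push.

```bash
python3 - <<'E'
from plant import ctrl,hand,sensors,viewer
import numpy as np,cv2
d=np.array([.290,.957,0])
P=np.array([503.2,-236.2,50])-59*d
f0=sensors.get_obs()["wrist_force"]@d
ctrl.move_straight(P+34*d,80)
s=34;c=None;log=[]
while s<80:
    s+=2;ctrl.move_straight(P+s*d,40)
    F=-(sensors.get_obs()["wrist_force"]@d-f0);log.append((s,round(F,1)))
    if c is None and F>2.5:c=s
    if F>16 or (c and s>=c+27):break
ctrl.wait(.2)
o=sensors.get_obs();print(log,c,o["time"],o["tool_pos"],o["wrist_force"])
f=[viewer.capture(n)["frame"] for n in("top","scene")]
cv2.imwrite("pics/c3.png",np.hstack([cv2.resize(i,(400,400),interpolation=cv2.INTER_CUBIC) for i in(f[0][205:325,335:455],f[1][170:290,190:310])])[:,:,::-1])
E
```

```text
[(36, np.float64(-0.4)), (38, np.float64(-1.0)), (40, np.float64(-1.0)), (42, np.float64(0.1)), (44, np.float64(-0.8)), (46, np.float64(1.8)), (48, np.float64(3.7)), (50, np.float64(4.1)), (52, np.float64(4.8)), (54, np.float64(5.1)), (56, np.float64(6.0)), (58, np.float64(6.3)), (60, np.float64(5.5)), (62, np.float64(6.8)), (64, np.float64(7.1)), (66, np.float64(5.3)), (68, np.float64(6.5)), (70, np.float64(7.2)), (72, np.float64(7.9)), (74, np.float64(6.8)), (76, np.float64(7.8))] 48 9.7917 [ 507.21306313 -221.93447682   50.12975664] [-3.39081151 -7.01053382 -0.8733669 ]
```

View pics/c3.png

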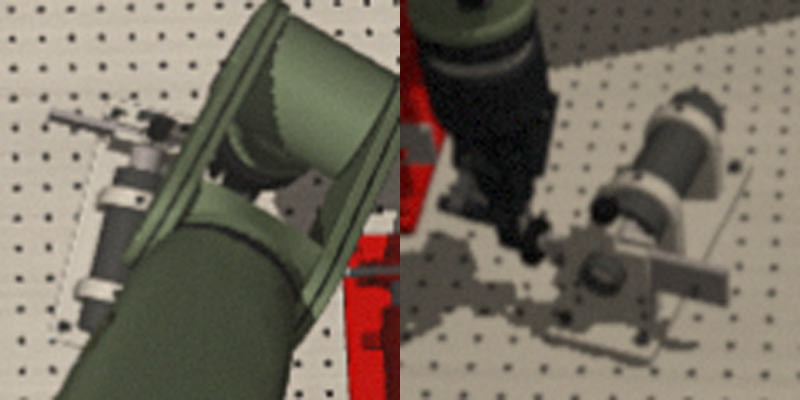

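The blade sticks out on the far side (crop end at about (725,285), earlier (685,275)) and the knob has dropped by about 6 crop pixels, about 7 mm. Contact was at about 46 mm of travel, so the slide is in by about 29 mm. Now I'll back away.

```bash
python3 - <<'E'
from plant import ctrl,hand,sensors,viewer
import numpy as np,cv2
d=np.array([.290,.957,0])
P=np.array([503.2,-236.2,50])-59*d
ctrl.move_straight(P,80); ctrl.move_straight(P+[0,0,150],150); ctrl.wait(.3)
o=sensors.get_obs();print(o["time"],o["tool_pos"],o["wrist_force"])
f=[viewer.capture(n)["frame"] for n in("top","scene")]
cv2.imwrite("pics/c4.png",np.hstack([cv2.resize(i,(400,400),interpolation=cv2.INTER_CUBIC) for i in(f[0][205:325,335:455],f[1][170:290,190:310])])[:,:,::-1])
E
```

```text
12.4417 [ 485.78945494 -292.45326194  199.21949701] [-0.6747927   0.1338821  -0.22188264]
```

View pics/c4.png

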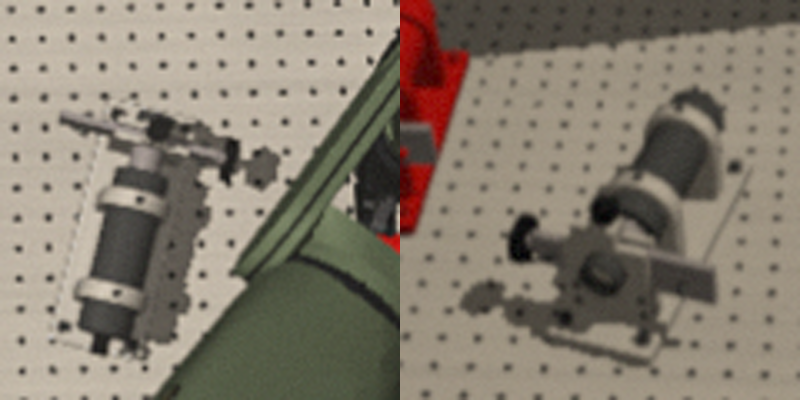

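The pad now rests at crop position (523,238), between its out (497) and fully-in (535) positions. The knob is lower at (605,208), so the slide is latched at mid position. Nothing is touching the robot.

```bash
python3 -c "
from plant import ctrl
print(ctrl.job_done())"
```

```text
the job is handed in; nothing more can be done
None
```

The round laser's shutter is open: its slide was pushed in, sprang back and sits latched on the dropped pin at mid position in the last pictures, with the arm backed clear; the job is handed in, but no verdict was returned.

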